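# Gauge the tile joints

### The arm

A 6-joint arm with a two-finger parallel gripper is mounted at the origin on the work surface. World frame = base frame: x ahead of the robot, y to its left, z up, the work surface at z = 0. Lengths are in m, angles in rad, forces in N, time in s.
With the tool pointing down it reaches from about 0.375 to 0.975 m from the base axis. Payload 3.8 kg.
Tool frame: the origin (TCP) lies midway between the tips of the shut fingers; the grasp point (between the pads) lies 19 mm behind it; z points along the fingers, y is the line along which they close (so a half turn about z gives the same grasp; the last joint's range is limited). The gripper opens to 85 mm and grips with 20 to 120 N. Pads are 22 mm wide; open, the fingers measure 114 mm over their backs; the gripper's body (76 mm by 85 mm) begins 54 mm behind the grasp point. The pads swing forward as they close: fully open they stand 13 mm farther back than shut.
Start: joints at [1.301, 0.264, 1.604, -0, 1.274, -0.037], TCP at [0.156, 0.657, 0.231] pointing down, gripper open.
Joint ranges: [-2.63, 2.63], [-0.94, 2.18], [0.31, 2.57], [-1.31, 4.45], [0, 2.66], [-2.55, 2.55]. Speed limits (rad/s): [2.57, 2.57, 3.14, 3.14, 3.14, 3.14].

### API

Orientations are given as a rotation vector (axis times angle).
In Python, from workcell import bot, imaging gives the robot as it stands.
- The arm moves only by the tool step_arm, never from a script. Its argument "series" is a list of rows, each an object of numbers: "grip": the closure, from -1 (fully open) to 1 (shut); "x", "y", "z": the shift along the tool's x, y, z normalised to -1 to 1, where 1 is 500 mm; "ax", "ay", "az": the turn, a rotation vector about the tool's x, y, z normalised to -1 to 1, where 1 is 30 degrees. A call has 1 to 12 rows; each row is the pose to reach, as a shift and turn from the pose commanded when the call began, along the tool's axes at that moment; what a row does not reach only later rows make up. A row lasts 1/10 s, in which the tool goes at most 50 mm and 8.59 degrees, less where a joint would pass 70% of its speed; a pose out of reach is approached as far as the arm can. A call with a number of a shift or a turn outside -1 to 1 is refused whole. A call with a gripper value outside its range is refused whole. The fingers move at their own pace and stop on an object; "force" is the grip in N (left out, the last holds). Time passes only in rows, so rows that repeat a pose let the fingers close. It gives the time, the measured TCP pose, the force, the opening and the grip force at its end, in the units of the state.
- bot.read_state(): the state, without advancing time (a new reading comes with each control period).
- imaging.read_camera(name): name is "side" or "top" or "wrist"; returns a dict with "img" (384x512x3 uint8, red, green, blue), "fx", "fy", "cx", "cy" (pixels), "R" (3x3) and "t" (3): a world point X has camera coordinates R X + t. Camera axes: x right, y down, z forward; pixel columns grow to the right and rows downward; lengths in m; the calibration is good to about 2 mm. A picture is of the moment at which its call begins. There is no depth.
- bot.finish_job(): hands the job in; it is judged then, once.
The state is a dict: "time": time; "q": joint angles; "joint_vel": joint speeds; "joint_torque": joint torques, N m; "tool_pos": TCP position; "tcp_rot": TCP orientation; "wrist_force": force on the tool from outside, world axes, zero at the start; "torque": the same for the moment, N m; "width": opening from 0.0 (shut) to 1.0 (fully open); "grip_force": force on a finger pad.
Only numpy, scipy, OpenCV 4.12 (cv2) and the standard library are available. Lean on these libraries where they do the work, as an engineer would, in place of code of your own. Each camera call takes 0.05 s, during which the arm holds its last target. There are 200 camera calls.

### The job

Check the two joints between the terracotta edging tiles with the bamboo-handled joint gauge from its wooden stand. First press its blade down on the narrow joint for a moment to see that it jams there, then slide it down into the wide joint until its collar rests on the tiles, and leave it standing there, let go. Leave the lidded glass canister where it is.

Things in the scene. Friction and masses are not known exactly. Their poses are not given: they have to be found in the camera images.
- gauge_grip (a point): Joint gauge, 100-170 g: bamboo handle 40 (x) x 24 (y, grip across it) x 60 mm tall; below it a steel collar 60 x 48 x 8 mm, below that a blade 40 mm wide (x), 8 thick (y), 45 long. Same either way round. Point: handle centre, 38 mm above collar underside, 83 above blade end; z up. Stands upright, collar on a fixed 55 mm tall wooden stand, blade in its 12 mm slot: lift over 50 mm to clear.
- narrow_joint_mouth (a point): Two fixed terracotta tiles, together 90 mm long (x), 94 mm across (y), 60 mm tall; between them a straight gap 4 mm wide, mouth bevelled 4 mm at 45 degrees to 12 mm. This is the narrow joint; the blade jams in the bevel 2 mm below the tile tops. Point: middle of the gap's mouth, level with the tile tops; x along the gap, y across it, z up.
- wide_joint_mouth (a point): Two fixed terracotta tiles, together 90 mm long (x), 106 mm across (y), 60 mm tall; between them a straight gap 16 mm wide, mouth bevelled 4 mm at 45 degrees to 24 mm. This is the wide joint; the blade goes in, 4 mm free each side, until the collar meets the tile tops. Point: middle of the gap's mouth, level with the tile tops; x along the gap, y across it, z up.
- canister_centre (a point): Lidded glass canister, 90 mm across, 138 mm tall with its wooden lid and knob, standing loose; this point is on its axis, 60 mm above the counter. A bystander.
Things that resemble listed ones, but are neither listed nor needed, are in the scene too. Leave any green or purple look-alike of the part that bears gauge_grip alone.

How it is judged:
On the way:
1. the gauge's blade is pressed, upright, on the mouth of the narrow joint (over 2 N) and jams there (contact force between gauge and narrow_joint above 2 N and angle between gauge_grip's own z axis and vertical below 0.2 rad and angle between the x axis of gauge_grip and the x axis of narrow_joint_mouth, either way round below 0.3 rad and x of gauge_grip in the frame of narrow_joint_mouth between -0.04 and 0.04 m and y of gauge_grip in the frame of narrow_joint_mouth between -0.012 and 0.012 m and z of gauge_grip in the frame of narrow_joint_mouth between 0.07 and 0.092 m), for 0.2 s.
At the end, for the whole second after the job is handed in: The gauge stands at rest, let go, fully down in the wide joint: handle centre within 30 mm of the joint's middle along the gap and 12 mm across it, collar within 5 mm of the tile tops, within 8 degrees of upright (x of gauge_grip in the frame of wide_joint_mouth between -0.03 and 0.03 m and y of gauge_grip in the frame of wide_joint_mouth between -0.012 and 0.012 m and z of gauge_grip in the frame of wide_joint_mouth between 0.03 and 0.043 m and angle between gauge_grip's own z axis and vertical below 0.15 rad and linear speed of gauge below 0.02 m/s); the robot touches nothing.
It fails at once if the glass canister is moved by more than 30 mm or tipped (distance of canister_centre from where it was at the start of the episode above 0.03 m or angle between canister_centre's own z axis and vertical above 0.3 rad).
It also fails if it takes over 58 s, if anything falls off the work surface, if the arm or the gripper's body presses on something with over 40 N, if the wrist force passes 120 N, or if a joint passes its speed limit or range.

## Working session

There is one attempt and no reset: what is moved stays moved. The work goes in short steps, Python scripts to look and compute and a tool call to move; the robot and the scene stay as the last step left them, time stands still between calls to the robot, and variables do not carry over. Pictures are saved under pics/ and viewed, at most 10 in all, crops included, and the job is handed in when it is done.

Besides the shell and the picture viewer there is one more tool, called after "Request:" as a command line: name --argument value ..., lists and objects as JSON in quotes. step_arm: Moves the arm, as the interface text tells. Scaled input: -1 to 1 covers 500 mm each way for a shift and 30 degrees each way for a turn. Its arguments: {"type":"object","properties":{"series":{"type":"array","items":{"type":"object","properties":{"grip":{"type":"number"},"x":{"type":"number","minimum":-1,"maximum":1},"y":{"type":"number","minimum":-1,"maximum":1},"z":{"type":"number","minimum":-1,"maximum":1},"ax":{"type":"number","minimum":-1,"maximum":1},"ay":{"type":"number","minimum":-1,"maximum":1},"az":{"type":"number","minimum":-1,"maximum":1}}}},"force":{"type":"number"}},"required":["series"]}

```bash
mkdir -p pics
cat > h.py <<'E'
import numpy as np, cv2
from workcell import bot, imaging
def ray(c,u,v,z):
    d=c['R'].T@np.array([(u-c['cx'])/c['fx'],(v-c['cy'])/c['fy'],1]); o=-c['R'].T@c['t']
    return o+d*(z-o[2])/d[2]
def proj(c,X):
    p=c['R']@np.array(X)+c['t']; return [c['fx']*p[0]/p[2]+c['cx'],c['fy']*p[1]/p[2]+c['cy']]
def save(c,n,box=None,s=1):
    im=c['img'][...,::-1]
    if box: im=im[box[1]:box[3],box[0]:box[2]]
    cv2.imwrite('pics/'+n,cv2.resize(im,None,fx=s,fy=s,interpolation=cv2.INTER_CUBIC))
E
python3 - <<'E'
from h import *
import pickle
cs={n:imaging.read_camera(n) for n in('top','side','wrist')}
pickle.dump(cs,open('c0.pkl','wb'))
save(cs['top'],'top.png',None,1.5);save(cs['side'],'side.png',None,1.5)
s=bot.read_state();print(s['time'],s['tool_pos'],s['tcp_rot'])
for n,c in cs.items():print(n,-c['R'].T@c['t'],c['R'][2])
E
```

```text
0.15 [0.15560066 0.65622187 0.23020866] [-3.64908149e-01 -3.12004886e+00  2.76834403e-03]
top [0.41104259 0.08642414 1.04914789] [ 0.1393675   0.0389522  -0.98947432]
side [ 0.31413103 -0.5148613   0.50258899] [ 0.26474539  0.79621642 -0.54401222]
wrist [0.08961407 0.67179216 0.37326596] [ 0.25902926 -0.06359367 -0.96377367]
```

View pics/top.png

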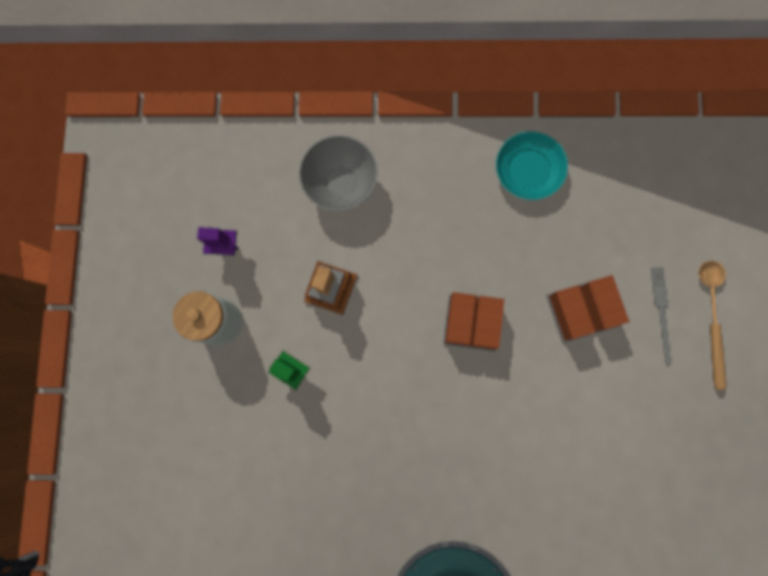

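View pics/side.png

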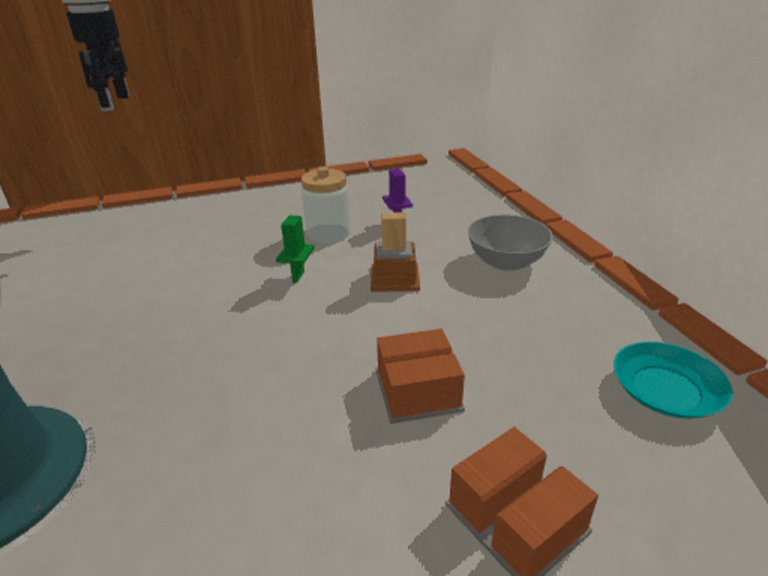

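The top view shows the gauge in its stand near (322,280), the narrow joint near (475,321) and the wide joint near (590,307), all in 1.5x pixels. The canister is at (198,316), with look-alikes at (218,240) and (289,370).

Run:
```python
from h import *
import pickle
cs=pickle.load(open('c0.pkl','rb'));c=cs['top']
a=c['img'][165:245,195:275];b=c['img'][180:240,290:425]
k=4
A=cv2.resize(a,None,fx=k,fy=k,interpolation=cv2.INTER_CUBIC);B=cv2.resize(b,None,fx=5.8,fy=4,interpolation=cv2.INTER_CUBIC)
out=np.zeros((570,790,3),np.uint8);out[:320,:320]=A;out[325:565,:783]=B
s=cs['side'];w=s['img'][130:205,240:320];out[:300,330:650]=cv2.resize(w,None,fx=4,fy=4,interpolation=cv2.INTER_CUBIC)
cv2.imwrite('pics/crop.png',out[...,::-1])
hsv=cv2.cvtColor(c['img'],cv2.COLOR_RGB2HSV)
m=((hsv[...,0]<12)&(hsv[...,1]>130)).astype(np.uint8)
for x0,x1,y0,y1 in((290,345,185,240),(360,425,175,235)):
  mm=np.zeros_like(m);mm[y0:y1,x0:x1]=m[y0:y1,x0:x1]
  bright=(mm>0)&(hsv[...,2]>0)
  v=hsv[...,2][bright];print(np.percentile(v,[5,20,35,50,65,80,95]))
  th=cv2.threshold(v.reshape(-1,1),0,255,cv2.THRESH_OTSU)[0];print('otsu',th)
  t=((mm>0)&(hsv[...,2]>th)).astype(np.uint8)
  n,l,st,ce=cv2.connectedComponentsWithStats(t)
  for i in range(1,n):
    if st[i,4]>60:
      ys,xs=np.where(l==i);P=np.array([ray(c,x,y,.06)[:2] for x,y in zip(xs,ys)]).astype(np.float32)
      print(cv2.minAreaRect(P*1000),st[i,4],ce[i])
```

```text
[ 93. 118. 125. 126. 126. 127. 128.]
otsu 111.0
((515.8220825195312, -5.899288177490234), (40.21250915527344, 85.72692108154297), 83.02259063720703) 472 [306.83686441 211.66101695]
((509.3721008300781, -56.17808151245117), (43.830963134765625, 86.50411987304688), 84.0401611328125) 513 [325.57894737 214.32163743]
[ 78.   89.8 119.  124.  125.  126.  127. ]
otsu 103.0
((547.2854614257812, -268.7216796875), (86.72239685058594, 43.4580078125), 17.136428833007812) 525 [405.23238095 201.25142857]
((529.0276489257812, -210.2561492919922), (86.33547973632812, 41.71636962890625), 16.779708862304688) 506 [383.40909091 207.67391304]
```

View pics/crop.png

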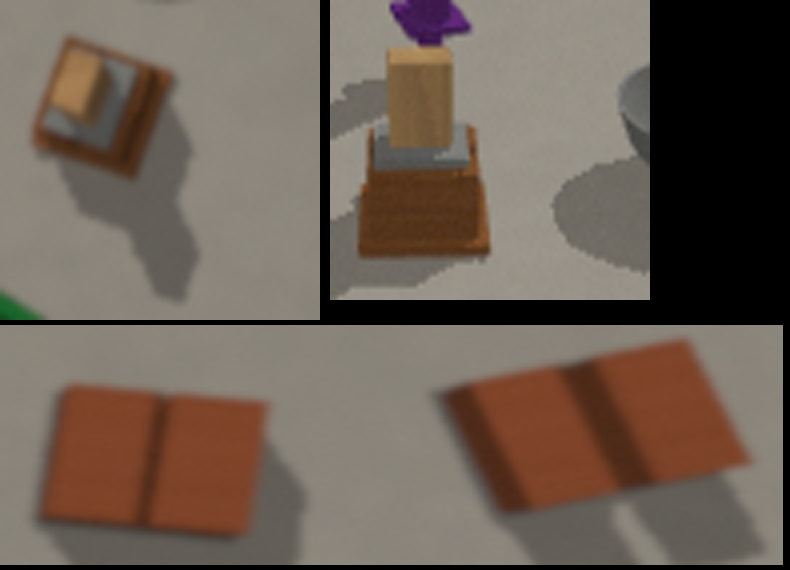

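The crop shows the gauge collar centre near (92,102) and its long axis along (-29,83) in crop pixels. The narrow gap is near (150,455). The wide gap's shaded face is near (610,420).

Run:
```python
from h import *
import pickle
cs=pickle.load(open('c0.pkl','rb'));c=cs['top']
q=[(72,52),(140,70),(115,150),(43,135)]
P=np.array([ray(c,195+u/4-.4,165+v/4-.4,.063)[:2] for u,v in q]);print(P,P.mean(0))
d=(P[0]+P[1]-P[2]-P[3])/2;print('x axis deg',np.degrees(np.arctan2(d[1],d[0])),np.linalg.norm(d))
# handle centre by colour in top and side -> triangulate
def cen(c,b):
  im=cv2.cvtColor(c['img'],cv2.COLOR_RGB2HSV)[b[1]:b[3],b[0]:b[2]]
  m=(im[...,0]>11)&(im[...,0]<22)&(im[...,1]>90)&(im[...,2]>125)
  ys,xs=np.where(m);print(len(xs),xs.min()+b[0],xs.max()+b[0],ys.min()+b[1],ys.max()+b[1]);return xs.mean()+b[0],ys.mean()+b[1]
t=cen(c,(200,170,245,215));s=cen(cs['side'],(250,138,280,170))
print(t,s,ray(c,*t,.12),ray(cs['side'],*s,.093))
w=cs['wrist'];st=bot.read_state()
from scipy.spatial.transform import Rotation as R
Rt=R.from_rotvec(st['tcp_rot']).as_matrix();print(Rt)
o=-w['R'].T@w['t'];print('cam in tool',Rt.T@(o-st['tool_pos']),Rt.T@w['R'].T)
print('can',ray(c,198/1.5,316/1.5,.12))
for p in((218/1.5,240/1.5),(289/1.5,370/1.5)):print(ray(c,*p,.06))
```

```text
[[0.60599664 0.25245762]
 [0.59388687 0.20516345]
 [0.5383969  0.22069234]
 [0.54812668 0.27037546]] [0.57160177 0.23717222]
x axis deg -16.4386406861712 0.05909560022359924
135 207 219 177 192
78 250 276 142 165
(np.float64(213.06666666666666), np.float64(184.6074074074074)) (np.float64(261.1794871794872), np.float64(145.6025641025641)) [0.5763031  0.24101159 0.12      ] [0.58750925 0.28580301 0.093     ]
[[-9.73011778e-01  2.30754960e-01 -4.78843928e-04]
 [ 2.30755446e-01  9.73010262e-01 -1.71854668e-03]
 [ 6.93568866e-05 -1.78266200e-03 -9.99998409e-01]]
cam in tool [ 0.06780857 -0.00033171 -0.14305223] [[-4.21330101e-04 -9.63757376e-01 -2.66779951e-01]
 [ 9.99999871e-01 -3.30070017e-04 -3.86920505e-04]
 [ 2.84841428e-04 -2.66780079e-01  9.63757391e-01]]
can [0.50589127 0.44897037 0.12      ]
[0.65490967 0.44394392 0.06      ]
[0.41680009 0.3003936  0.06      ]
```

Request:
step_arm --series '[{"x": -1,"y": -0.62,"az": 0.1,"grip": -1},{"x": -1,"y": -0.62,"az": 0.1,"grip": -1},{"x": -1,"y": -0.62,"az": 0.1,"grip": -1},{"x": -1,"y": -0.62,"az": 0.1,"grip": -1},{"x": -1,"y": -0.62,"az": 0.1,"grip": -1},{"x": -1,"y": -0.62,"az": 0.1,"grip": -1},{"x": -1,"y": -0.62,"az": 0.1,"grip": -1},{"x": -1,"y": -0.62,"az": 0.1,"grip": -1},{"x": -1,"y": -0.62,"az": 0.1,"grip": -1},{"x": -1,"y": -0.62,"az": 0.1,"grip": -1},{"x": -1,"y": -0.62,"az": 0.1,"grip": -1},{"x": -1,"y": -0.62,"az": 0.1,"grip": -1}]'

```text
validation failed for argument at $.se...
```

Request:
step_arm --series '[{"grip": -1},{"grip": -1},{"grip": -1}]'

```text
validation failed for argument at $.se...
```

Run:
```python
from h import *
import pickle
c=imaging.read_camera('wrist');pickle.dump((c,bot.read_state()),open('w1.pkl','wb'))
s=bot.read_state();print(s['time'],s['tool_pos'],s['tcp_rot'])
save(c,'w1.png',None,1.5)
for p in ([.572,.238,.123],[.572,.238,.063]):print(np.array(proj(c,p))*1.5)
```

```text
0.2 [0.1555667  0.65635591 0.23042756] [-3.64817959e-01 -3.12007218e+00  2.24465329e-03]
[-17.10133585 904.52870231]
[ 33.82600015 807.70885072]
```

View pics/w1.png

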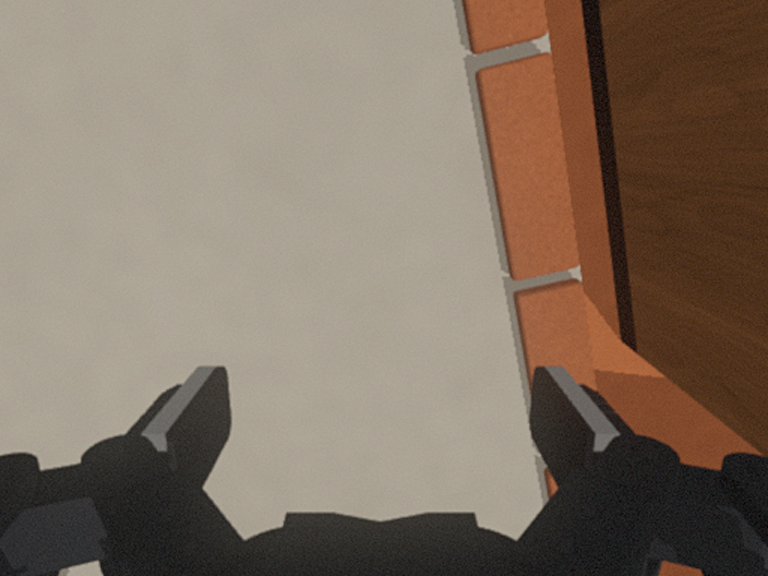

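The wrist view shows only the two fingers, at (200,400) and (560,400), and the counter edge, because the move was refused. I'll retry with every field given.

Request:
step_arm --series '[{"grip": -1.0,"x": 0.0,"y": -0.1,"z": 0.0,"ax": 0.0,"ay": 0.0,"az": 0.0}]'

```text
time: 0.3
tool_pos: [0.1451, 0.6111, 0.2282]
tcp_rot: [-0.365, -3.12, 0.002]
wrist_force: [-0.1, -1.2, 0.7]
width: 1.0
grip_force: 0.0
```

Request:
step_arm --series '[{"x": -1,"y": -0.52,"z": 0,"ax": 0,"ay": 0,"az": 0.1,"grip": -1},{"x": -1,"y": -0.52,"z": 0,"ax": 0,"ay": 0,"az": 0.1,"grip": -1},{"x": -1,"y": -0.52,"z": 0,"ax": 0,"ay": 0,"az": 0.1,"grip": -1},{"x": -1,"y": -0.52,"z": 0,"ax": 0,"ay": 0,"az": 0.1,"grip": -1},{"x": -1,"y": -0.52,"z": 0,"ax": 0,"ay": 0,"az": 0.1,"grip": -1},{"x": -1,"y": -0.52,"z": 0,"ax": 0,"ay": 0,"az": 0.1,"grip": -1},{"x": -1,"y": -0.52,"z": 0,"ax": 0,"ay": 0,"az": 0.1,"grip": -1},{"x": -1,"y": -0.52,"z": 0,"ax": 0,"ay": 0,"az": 0.1,"grip": -1},{"x": -1,"y": -0.52,"z": 0,"ax": 0,"ay": 0,"az": 0.1,"grip": -1},{"x": -1,"y": -0.52,"z": 0,"ax": 0,"ay": 0,"az": 0.1,"grip": -1},{"x": -1,"y": -0.52,"z": 0,"ax": 0,"ay": 0,"az": 0.1,"grip": -1},{"x": -1,"y": -0.52,"z": 0,"ax": 0,"ay": 0,"az": 0.1,"grip": -1}]'

```text
time: 1.5
tool_pos: [0.5739, 0.2361, 0.231]
tcp_rot: [0.452, 3.107, -0.002]
wrist_force: [-0.4, -0.5, -0.1]
width: 0.998
grip_force: 0.0
```

Request:
step_arm --series '[{"x": 0,"y": 0,"z": 0,"ax": 0,"ay": 0,"az": 0,"grip": -1},{"x": 0,"y": 0,"z": 0,"ax": 0,"ay": 0,"az": 0,"grip": -1},{"x": 0,"y": 0,"z": 0,"ax": 0,"ay": 0,"az": 0,"grip": -1}]'

```text
time: 1.8
tool_pos: [0.5694, 0.2411, 0.2311]
tcp_rot: [-0.444, -3.109, -0.0]
wrist_force: [-0.6, 0.3, -0.2]
width: 1.001
grip_force: 0.0
```

Run:
```python
from h import *
import pickle
c=imaging.read_camera('wrist');pickle.dump((c,bot.read_state()),open('w1.pkl','wb'))
s=bot.read_state();print(s['time'],s['tool_pos'],s['tcp_rot'],s['wrist_force'])
save(c,'w2.png',None,1.5)
for p in ([.572,.238,.123],[.572,.238,.063]):print(np.array(proj(c,p))*1.5)
```

```text
1.85 [0.56937407 0.24117622 0.23124157] [-4.43131845e-01 -3.10954154e+00 -2.57507877e-04] [-0.22662256 -0.34846604 -0.40051853]
[376.07333751 290.94362003]
[376.73043661 265.18086939]
```

View pics/w2.png

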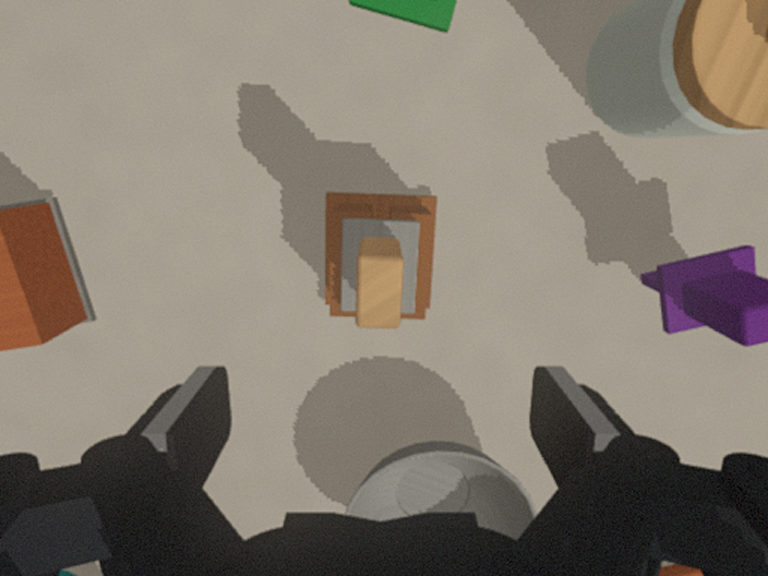

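The handle top is centred near (380,296) and the collar near (380,265), well aligned with the fingers.

Run:
```python
from h import *
import pickle
from scipy.spatial.transform import Rotation as R
c,s=pickle.load(open('w1.pkl','rb'))
Rt=R.from_rotvec(s['tcp_rot']).as_matrix()
print(np.degrees(np.arctan2(*Rt[:2,0][::-1])))
for p,z in(((380,296),.123),((380,268),.063)):
  X=ray(c,p[0]/1.5,p[1]/1.5,z);print(X,Rt.T@(X-s['tool_pos']))
```

```text
163.77910475405108
[0.57519246 0.2391891  0.123     ] [-0.00621242 -0.00029058  0.10823752]
[0.57433866 0.2394743  0.063     ] [-0.00535204 -0.00025959  0.1682381 ]
```

Request:
step_arm --force 60 --series '[{"x": -0.012,"y": 0,"z": 0.1,"ax": 0,"ay": 0,"az": 0,"grip": -1},{"x": -0.012,"y": 0,"z": 0.2,"ax": 0,"ay": 0,"az": 0,"grip": -1},{"x": -0.012,"y": 0,"z": 0.26,"ax": 0,"ay": 0,"az": 0,"grip": -1},{"x": -0.012,"y": 0,"z": 0.306,"ax": 0,"ay": 0,"az": 0,"grip": -1},{"x": -0.012,"y": 0,"z": 0.306,"ax": 0,"ay": 0,"az": 0,"grip": -1},{"x": -0.012,"y": 0,"z": 0.306,"ax": 0,"ay": 0,"az": 0,"grip": 1},{"x": -0.012,"y": 0,"z": 0.306,"ax": 0,"ay": 0,"az": 0,"grip": 1},{"x": -0.012,"y": 0,"z": 0.306,"ax": 0,"ay": 0,"az": 0,"grip": 1},{"x": -0.012,"y": 0,"z": 0.306,"ax": 0,"ay": 0,"az": 0,"grip": 1},{"x": -0.012,"y": 0,"z": 0.306,"ax": 0,"ay": 0,"az": 0,"grip": 1},{"x": -0.012,"y": 0,"z": 0.306,"ax": 0,"ay": 0,"az": 0,"grip": 1},{"x": -0.012,"y": 0,"z": 0.306,"ax": 0,"ay": 0,"az": 0,"grip": 1}]'

```text
time: 3.05
tool_pos: [0.5777, 0.2386, 0.0801]
tcp_rot: [0.446, 3.107, 0.002]
wrist_force: [-0.7, 0.1, 6.6]
width: 0.271
grip_force: 59.5
```

Request:
step_arm --series '[{"x": 0,"y": 0,"z": -0.08,"ax": 0,"ay": 0,"az": 0,"grip": 1},{"x": 0,"y": 0,"z": -0.15,"ax": 0,"ay": 0,"az": 0,"grip": 1},{"x": 0,"y": 0,"z": -0.2,"ax": 0,"ay": 0,"az": 0,"grip": 1},{"x": -0.026,"y": -0.554,"z": -0.2,"ax": 0,"ay": 0,"az": -0.31,"grip": 1},{"x": -0.026,"y": -0.554,"z": -0.2,"ax": 0,"ay": 0,"az": -0.31,"grip": 1},{"x": -0.026,"y": -0.554,"z": -0.2,"ax": 0,"ay": 0,"az": -0.31,"grip": 1},{"x": -0.026,"y": -0.554,"z": -0.2,"ax": 0,"ay": 0,"az": -0.31,"grip": 1},{"x": -0.026,"y": -0.554,"z": -0.2,"ax": 0,"ay": 0,"az": -0.31,"grip": 1},{"x": -0.026,"y": -0.554,"z": -0.2,"ax": 0,"ay": 0,"az": -0.31,"grip": 1},{"x": -0.026,"y": -0.554,"z": -0.2,"ax": 0,"ay": 0,"az": -0.31,"grip": 1},{"x": -0.026,"y": -0.554,"z": -0.2,"ax": 0,"ay": 0,"az": -0.31,"grip": 1},{"x": -0.026,"y": -0.554,"z": -0.2,"ax": 0,"ay": 0,"az": -0.31,"grip": 1}]'

```text
time: 4.25
tool_pos: [0.5111, -0.0307, 0.1781]
tcp_rot: [-0.192, -3.135, -0.001]
wrist_force: [0.1, 0.4, -2.0]
width: 0.274
grip_force: 60.6
```

Request:
step_arm --series '[{"x": 0,"y": 0,"z": 0,"ax": 0,"ay": 0,"az": 0,"grip": 1},{"x": 0,"y": 0,"z": 0,"ax": 0,"ay": 0,"az": 0,"grip": 1},{"x": 0,"y": 0,"z": 0,"ax": 0,"ay": 0,"az": 0,"grip": 1}]'

```text
time: 4.55
tool_pos: [0.5112, -0.0306, 0.1782]
tcp_rot: [-0.191, -3.136, -0.0]
wrist_force: [0.2, 0.2, -1.4]
width: 0.277
grip_force: 60.6
```

Run:
```python
from h import *
import pickle
c=imaging.read_camera('wrist');s=bot.read_state();d=imaging.read_camera('side');t=imaging.read_camera('top');pickle.dump((c,s,d,t),open('w2.pkl','wb'))
print(s['time'],s['tool_pos'],s['tcp_rot'],s['wrist_force'],s['width'],c['fx'])
out=np.zeros((600,800,3),np.uint8);out[:384,:512]=c['img'];out[:300,515:795]=cv2.resize(d['img'][130:280,220:360],None,fx=2,fy=2);out[390:590,:540]=cv2.resize(t['img'][170:270,260:430][:, :],(540,200)[:2])
cv2.imwrite('pics/n.png',out[...,::-1])
```

```text
4.6 [ 0.51116956 -0.03071423  0.17821688] [-1.90972521e-01 -3.13567856e+00 -2.97799492e-05] [-0.2097125  -0.77594148 -0.49935257] 0.2744079981437965 335.9235094459316
```

View pics/n.png

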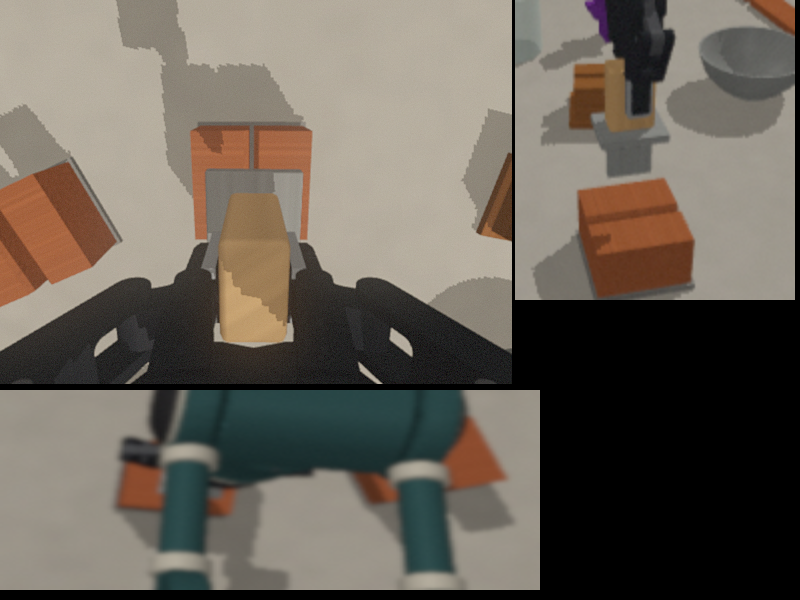

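The narrow tiles show outer edges at columns 192 and 311, with the gap near (251.5,150). The collar is centred near column 254, and the gauge hangs upright.

Run:
```python
from h import *
import pickle
from scipy.spatial.transform import Rotation as R
c,s,d,t=pickle.load(open('w2.pkl','rb'))
Rt=R.from_rotvec(s['tcp_rot']).as_matrix()
g=cv2.cvtColor(c['img'],cv2.COLOR_RGB2HSV)
print(c['cx'],c['cy'],c['img'][150,244:260].sum(1))
m=(g[...,0]<12)&(g[...,1]>120)&(g[...,2]>60)
T=lambda u,v,z:np.round((Rt.T@(ray(c,u,v,z)-s['tool_pos']))*1000,1)
for r in(128,140,150,160,180,200,220,235):
  xs=np.where(m[r,180:320])[0]+180
  gap=[x for x in range(240,262) if g[r,x,2]<.75*np.median(g[r,xs,2])]
  print(r,xs.min(),xs.max(),gap,T(xs.min()-.5,r,.06)[:2],T(xs.max()+.5,r,.06)[:2],T(np.mean(gap) if gap else 251.5,r,.06)[:2])
print('collar',T(206,175,s['tool_pos'][2]-.017),T(302,175,s['tool_pos'][2]-.017))
```

```text
253.14577950960566 191.85767848869315 [333 336 336 331 326 279 293 303 295 273 266 255 240 260 282 328]
128 197 305 [] [ 46.3 -43.6] [46.3 40. ] [46.3 -1.4]
140 191 310 [249, 250, 251, 252, 253, 255] [ 37.1 -48.6] [37.1 44.3] [37.1 -1.3]
150 191 310 [249, 250, 251, 252, 253, 254, 255, 256, 257] [ 29.4 -49. ] [29.3 44.6] [29.4 -0.2]
160 192 309 [249, 250, 251, 252, 253, 256, 257] [ 21.5 -48.6] [21.5 44.2] [21.5 -0.6]
180 193 308 [240, 241, 242, 243, 244, 245, 246, 247, 248, 249, 250, 251, 252, 253, 254, 255, 256, 257, 258, 259, 260, 261] [  5.3 -48.6] [ 5.3 44.1] [ 5.3 -2.2]
200 194 307 [] [-11.4 -48.6] [-11.4  44. ] [-11.4  -1.5]
220 195 307 [] [-28.7 -48.6] [-28.7  44.8] [-28.7  -1.5]
235 196 306 [] [-42.  -48.4] [-42.   44.5] [-42.   -1.5]
collar [ 32.  -23.1  17. ] [32.  23.7 17. ]
```

Request:
step_arm --force 90 --series '[{"x": 0,"y": -0.004,"z": 0.04,"ax": 0,"ay": 0,"az": 0,"grip": 1},{"x": 0,"y": -0.004,"z": 0.08,"ax": 0,"ay": 0,"az": 0,"grip": 1},{"x": 0,"y": -0.004,"z": 0.09,"ax": 0,"ay": 0,"az": 0,"grip": 1},{"x": 0,"y": -0.004,"z": 0.094,"ax": 0,"ay": 0,"az": 0,"grip": 1},{"x": 0,"y": -0.004,"z": 0.098,"ax": 0,"ay": 0,"az": 0,"grip": 1},{"x": 0,"y": -0.004,"z": 0.1,"ax": 0,"ay": 0,"az": 0,"grip": 1},{"x": 0,"y": -0.004,"z": 0.1,"ax": 0,"ay": 0,"az": 0,"grip": 1}]'

```text
time: 5.4
tool_pos: [0.5115, -0.0334, 0.1291]
tcp_rot: [0.193, 3.134, 0.0]
wrist_force: [-0.2, 0.6, -0.9]
width: 0.271
grip_force: 89.5
```

Request:
step_arm --series '[{"x": 0,"y": 0,"z": 0.003,"ax": 0,"ay": 0,"az": 0,"grip": 1},{"x": 0,"y": 0,"z": 0.003,"ax": 0,"ay": 0,"az": 0,"grip": 1},{"x": 0,"y": 0,"z": 0.006,"ax": 0,"ay": 0,"az": 0,"grip": 1},{"x": 0,"y": 0,"z": 0.006,"ax": 0,"ay": 0,"az": 0,"grip": 1}]'

```text
time: 5.8
tool_pos: [0.5122, -0.0328, 0.1277]
tcp_rot: [0.193, 3.133, 0.002]
wrist_force: [-2.4, 2.6, 10.5]
width: 0.268
grip_force: 91.6
```

Request:
step_arm --series '[{"x": 0,"y": 0,"z": 0.001,"ax": 0,"ay": 0,"az": 0,"grip": 1},{"x": 0,"y": 0,"z": 0.001,"ax": 0,"ay": 0,"az": 0,"grip": 1},{"x": 0,"y": 0,"z": 0.001,"ax": 0,"ay": 0,"az": 0,"grip": 1},{"x": 0,"y": 0,"z": 0.001,"ax": 0,"ay": 0,"az": 0,"grip": 1},{"x": 0,"y": 0,"z": 0.001,"ax": 0,"ay": 0,"az": 0,"grip": 1},{"x": 0,"y": 0,"z": 0.001,"ax": 0,"ay": 0,"az": 0,"grip": 1}]'

```text
time: 6.4
tool_pos: [0.5122, -0.0328, 0.1277]
tcp_rot: [0.193, 3.133, 0.002]
wrist_force: [-3.2, 2.7, 13.3]
width: 0.271
grip_force: 91.6
```

Request:
step_arm --series '[{"x": 0,"y": 0,"z": -0.06,"ax": 0,"ay": 0,"az": 0,"grip": 1},{"x": 0,"y": 0,"z": -0.12,"ax": 0,"ay": 0,"az": 0,"grip": 1},{"x": -0.102,"y": -0.404,"z": -0.12,"ax": 0,"ay": 0,"az": -0.8,"grip": 1},{"x": -0.102,"y": -0.404,"z": -0.12,"ax": 0,"ay": 0,"az": -0.8,"grip": 1},{"x": -0.102,"y": -0.404,"z": -0.12,"ax": 0,"ay": 0,"az": -0.8,"grip": 1},{"x": -0.102,"y": -0.404,"z": -0.12,"ax": 0,"ay": 0,"az": -0.8,"grip": 1},{"x": -0.102,"y": -0.404,"z": -0.12,"ax": 0,"ay": 0,"az": -0.8,"grip": 1},{"x": -0.102,"y": -0.404,"z": -0.12,"ax": 0,"ay": 0,"az": -0.8,"grip": 1},{"x": -0.102,"y": -0.404,"z": -0.12,"ax": 0,"ay": 0,"az": -0.8,"grip": 1},{"x": -0.102,"y": -0.404,"z": -0.12,"ax": 0,"ay": 0,"az": -0.8,"grip": 1},{"x": -0.102,"y": -0.404,"z": -0.12,"ax": 0,"ay": 0,"az": -0.8,"grip": 1},{"x": -0.102,"y": -0.404,"z": -0.12,"ax": 0,"ay": 0,"az": -0.8,"grip": 1}]'

```text
time: 7.6
tool_pos: [0.5367, -0.2388, 0.1849]
tcp_rot: [-0.466, 3.107, 0.0]
wrist_force: [0.0, -0.2, -1.0]
width: 0.269
grip_force: 89.7
```

Run:
```python
from h import *
import pickle
from scipy.spatial.transform import Rotation as R
c=imaging.read_camera('wrist');s=bot.read_state();d=imaging.read_camera('side');pickle.dump((c,s,d),open('w3.pkl','wb'))
print(s['time'],s['tool_pos'],s['tcp_rot'],s['wrist_force'],s['width'])
out=np.zeros((400,800,3),np.uint8);out[:384,:512]=c['img'];out[:360,515:795]=cv2.resize(d['img'][204:384,270:410],None,fx=2,fy=2)
cv2.imwrite('pics/wd.png',out[...,::-1])
Rt=R.from_rotvec(s['tcp_rot']).as_matrix()
g=cv2.cvtColor(c['img'],cv2.COLOR_RGB2HSV)
m=(g[...,0]<12)&(g[...,1]>120)&(g[...,2]>60)
T=lambda u,v,z:np.round((Rt.T@(ray(c,u,v,z)-s['tool_pos']))*1000,1)
for r in(120,125,130,140,150,160,180,200,220,235):
  xs=np.where(m[r,150:350])[0]+150
  if len(xs)<5:continue
  print(r,xs.min(),xs.max(),T(xs.min()-.5,r,.06)[:2],T(xs.max()+.5,r,.06)[:2])
```

```text
7.65 [ 0.53674243 -0.23904093  0.184936  ] [-4.65543149e-01  3.10672995e+00 -6.64693192e-05] [-1.0191717  -0.36135288 -0.75203911] 0.272448794328522
130 186 316 [ 44.3 -53.2] [44.2 50. ]
140 184 316 [ 36.4 -55.2] [36.4 50.4]
150 185 315 [ 28.5 -54.8] [28.4 50. ]
160 186 315 [ 20.4 -54.5] [20.3 50.4]
180 187 314 [  3.8 -54.6] [ 3.8 50.4]
200 188 313 [-13.3 -54.6] [-13.4  50.4]
220 189 312 [-31.  -54.7] [-31.1  50.4]
235 190 311 [-44.7 -54.6] [-44.8  50.2]
```

View pics/wd.png

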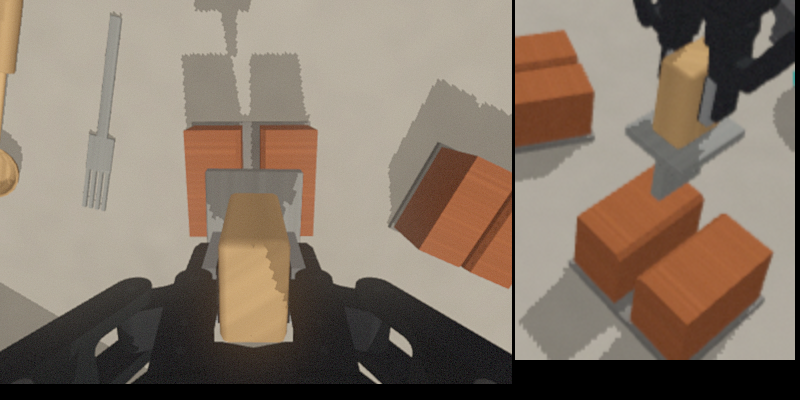

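The blade is over the wide joint and parallel to it. The tile edges at columns 185 and 316 put the joint centre at tool y = -2 mm, the same offset as at the narrow joint.

Request:
step_arm --series '[{"x": 0,"y": -0.004,"z": 0.04,"ax": 0,"ay": 0,"az": 0,"grip": 1},{"x": 0,"y": -0.004,"z": 0.08,"ax": 0,"ay": 0,"az": 0,"grip": 1},{"x": 0,"y": -0.004,"z": 0.1,"ax": 0,"ay": 0,"az": 0,"grip": 1},{"x": 0,"y": -0.004,"z": 0.12,"ax": 0,"ay": 0,"az": 0,"grip": 1},{"x": 0,"y": -0.004,"z": 0.14,"ax": 0,"ay": 0,"az": 0,"grip": 1},{"x": 0,"y": -0.004,"z": 0.16,"ax": 0,"ay": 0,"az": 0,"grip": 1},{"x": 0,"y": -0.004,"z": 0.175,"ax": 0,"ay": 0,"az": 0,"grip": 1},{"x": 0,"y": -0.004,"z": 0.185,"ax": 0,"ay": 0,"az": 0,"grip": 1},{"x": 0,"y": -0.004,"z": 0.192,"ax": 0,"ay": 0,"az": 0,"grip": 1},{"x": 0,"y": -0.004,"z": 0.192,"ax": 0,"ay": 0,"az": 0,"grip": 1}]'

```text
time: 8.7
tool_pos: [0.537, -0.2419, 0.0883]
tcp_rot: [0.463, -3.107, -0.001]
wrist_force: [0.4, 0.2, -0.4]
width: 0.266
grip_force: 89.8
```

Request:
step_arm --series '[{"x": 0,"y": 0,"z": 0.003,"ax": 0,"ay": 0,"az": 0,"grip": 1},{"x": 0,"y": 0,"z": 0.006,"ax": 0,"ay": 0,"az": 0,"grip": 1},{"x": 0,"y": 0,"z": 0.008,"ax": 0,"ay": 0,"az": 0,"grip": 1},{"x": 0,"y": 0,"z": 0.008,"ax": 0,"ay": 0,"az": 0,"grip": 1}]'

```text
time: 9.1
tool_pos: [0.5375, -0.2421, 0.0852]
tcp_rot: [-0.463, 3.107, -0.001]
wrist_force: [-0.2, 0.9, 0.3]
width: 0.271
grip_force: 89.8
```

Request:
step_arm --series '[{"x": 0,"y": 0,"z": 0.002,"ax": 0,"ay": 0,"az": 0,"grip": 1},{"x": 0,"y": 0,"z": 0.003,"ax": 0,"ay": 0,"az": 0,"grip": 1},{"x": 0,"y": 0,"z": 0.003,"ax": 0,"ay": 0,"az": 0,"grip": 1}]'

```text
time: 9.4
tool_pos: [0.5375, -0.2422, 0.0852]
tcp_rot: [-0.463, 3.107, -0.001]
wrist_force: [-3.5, 2.1, 8.3]
width: 0.271
grip_force: 91.3
```

The collar is seated, with 8 N of contact. Now release and retreat.

Request:
step_arm --series '[{"x": 0,"y": 0,"z": -0.002,"ax": 0,"ay": 0,"az": 0,"grip": 0.2},{"x": 0,"y": 0,"z": -0.002,"ax": 0,"ay": 0,"az": 0,"grip": -0.4},{"x": 0,"y": 0,"z": -0.002,"ax": 0,"ay": 0,"az": 0,"grip": -1},{"x": 0,"y": 0,"z": -0.002,"ax": 0,"ay": 0,"az": 0,"grip": -1},{"x": 0,"y": 0,"z": -0.002,"ax": 0,"ay": 0,"az": 0,"grip": -1},{"x": 0,"y": 0,"z": -0.002,"ax": 0,"ay": 0,"az": 0,"grip": -1},{"x": 0,"y": 0,"z": -0.06,"ax": 0,"ay": 0,"az": 0,"grip": -1},{"x": 0,"y": 0,"z": -0.15,"ax": 0,"ay": 0,"az": 0,"grip": -1},{"x": 0,"y": 0,"z": -0.25,"ax": 0,"ay": 0,"az": 0,"grip": -1},{"x": 0,"y": 0,"z": -0.3,"ax": 0,"ay": 0,"az": 0,"grip": -1},{"x": 0,"y": 0,"z": -0.3,"ax": 0,"ay": 0,"az": 0,"grip": -1},{"x": 0,"y": 0,"z": -0.3,"ax": 0,"ay": 0,"az": 0,"grip": -1}]'

```text
time: 10.6
tool_pos: [0.5375, -0.2421, 0.2338]
tcp_rot: [-0.463, 3.106, -0.001]
wrist_force: [0.1, 0.0, -0.6]
width: 0.999
grip_force: 0.0
```

Run:
```python
from h import *
c=imaging.read_camera('wrist');d=imaging.read_camera('side');s=bot.read_state()
print(s['time'],s['tool_pos'],s['wrist_force'],s['width'])
out=np.zeros((400,800,3),np.uint8);out[:384,:512]=c['img'];out[:360,515:795]=cv2.resize(d['img'][204:384,270:410],None,fx=2,fy=2)
cv2.imwrite('pics/end.png',out[...,::-1])
```

```text
10.7 [ 0.53609835 -0.24143808  0.23121681] [-0.30115067 -0.45182827  0.15022629] 0.9978849925420888
```

View pics/end.png

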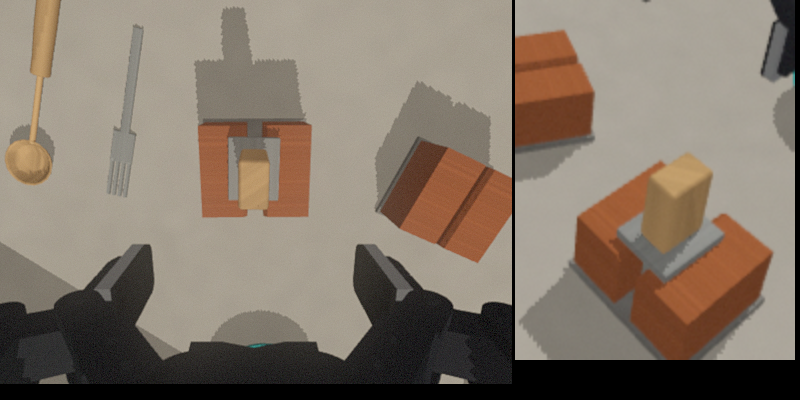

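The gauge stands upright at (254,180), collar flat on the tiles and centred in the wide joint, with the gripper clear above it.

```bash
python3 -c "
from workcell import bot
print(bot.finish_job())"
```

```text
the job is handed in; nothing more can be done
None
```

The job is handed in with no verdict returned: the gauge was pressed on the narrow joint at about 10–13 N and jammed there, and it now stands let go in the wide joint, collar on the tiles; the arm stayed clear of the canister.

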